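# Free the tape spindle from its dispenser

### The job

A new roll of label tape has to go on, so take the orange spindle out of the white tape dispenser. It is longer than the opening: slide it back under the deep hood, tilt its other end up past the short lip and draw it out slantwise, without wrenching it against the dispenser or disturbing anything else on the counter. Finish while still holding it in the gripper, still, with the whole spindle raised at least 10 cm higher than the dispenser's rim, over the dispenser and clear of it.

Things in the scene. Friction and masses are not known exactly. Their poses are not given: they have to be found in the camera images.
- dispenser: White tape dispenser trough with blue covers, fixed; outside 130 (x) x 290 (y) x 60 (z) mm. Origin: centre of its underside, z up, -y end hooded. Walls 5 mm, floor 4 mm thick: inside 120 x 280 mm, 52 mm high under the covers. The opening in its top, between hood and lip, is 165 mm long and 120 mm wide, shorter than the spindle even corner to corner. Steel cutter strip on its -x side.
- hood_edge (a point): Middle of the deep blue hood's free edge, level with the rim (60 mm up), at the dispenser's y = -60 mm. The hood, 4 mm thick, covers the trough from here to the end wall's inner face at y = -140 mm (80 mm deep).
- lip_edge (a point): Middle of the short blue lip's free edge, level with the rim (60 mm up), at the dispenser's y = +105 mm. The lip, 4 mm thick, covers the trough from here to the end wall's inner face at y = +140 mm (35 mm deep).
- spindle: Loose orange tape spindle, 110 g, lying on the trough's floor: square bar 14 x 14 mm, 180 mm long (y), with a 10 mm thick round steel journal on each end, 220 mm in all. Origin: centre of its underside; -y end towards the hood, z up. Both ends start under the covers; its middle is open to be gripped across the 14 mm, 30 mm or more free on either side.
- spindle_mid (a point): Centre of the spindle, on its axis (the balance point).
- spindle_hood_end (a point): Tip of the spindle's end that starts under the deep hood (on its axis, -y end).
- spindle_lip_end (a point): Tip of the spindle's end that starts under the short lip (on its axis, +y end).
- marker: Green and white marker pen, 140 x 16 mm, lying on the counter (bystander). Origin: underside, middle.
- gel_bottle: White bottle with blue cap, 60 mm across, 140 mm tall (bystander). Origin: centre of its underside.
- cup: Clear plastic cup, 70 mm across, 70 mm tall (bystander). Origin: centre of its underside.
- carton: White paper carton 90 x 140 x 45 mm, lying flat (bystander). Origin: centre of its underside.
- roll_green: Roll of green label tape lying flat, 72 mm across, 19 mm tall, with a 32 mm hole (bystander). Origin: centre of its underside.
- roll_yellow: Roll of yellow label tape lying flat, 72 mm across, 19 mm tall, with a 32 mm hole (bystander). Origin: centre of its underside.
- roll_red: Roll of red label tape lying flat, 72 mm across, 19 mm tall, with a 32 mm hole (bystander). Origin: centre of its underside.
Things that resemble listed ones, but are neither listed nor needed, are in the scene too. There is more than one size of the spindle; the job needs the smallest.

How it is judged (in metres and radians):
On the way:
1. the spindle is tilted through the opening: its lip end is above the rim while its hood end is still below the hood (z of spindle_lip_end in the frame of dispenser above 0.066 m and z of spindle_hood_end in the frame of dispenser below 0.054 m), for 0.1 s.
At the end, for the whole second after the job is handed in: The spindle is held in the gripper's fingers (contact over 1 N), still (below 30 mm/s and 0.3 rad/s), both its tips at least 152 mm above the counter (92 mm above the dispenser's rim), its centre within 250 mm sideways of the dispenser's centre, not touching the dispenser (height (world z) of each of spindle_lip_end, spindle_hood_end above 0.152 m and contact force between spindle and the fingers above 1 N and contact force between spindle and dispenser below 0.2 N and horizontal distance between spindle_mid and dispenser below 0.25 m and linear speed of spindle below 0.03 m/s and angular speed of spindle below 0.3 rad/s); the arm keeps its last pose, push and grip.
It fails at once if a bystander (tape roll, marker, bottle, cup or carton) is shifted by more than 40 mm (distance of any of roll_green, roll_yellow, roll_red, marker, gel_bottle, cup, carton from where it was at the start of the episode above 0.04 m).
It fails at once if the spindle is wrenched against the dispenser with more than 40 N (contact force between spindle and dispenser above 40 N).
It also fails if it takes over 40 s, if anything falls off the work surface, if the arm or the gripper's body presses on something with over 40 N, if the wrist force passes 120 N, or if a joint passes its speed limit or range.

### The arm

A 6-joint arm with a two-finger parallel gripper is mounted at the origin on the work surface. World frame = base frame: x ahead of the robot, y to its left, z up, the work surface at z = 0. Lengths are in m, angles in degrees, forces in N, time in s.
With the tool pointing down it reaches from about 0.3 to 0.75 m from the base axis. Payload 8.5 kg.
Tool frame: the origin (TCP) lies at the very end of the fingers, on their centre line; the grasp point (between the pads) lies 19 mm behind it (env.hold_point_z is the distance from the TCP to the grasp point, in m); z points along the fingers, y is the line along which they close (so a half turn about z gives the same grasp; the last joint's range is limited). The gripper opens to 85 mm and grips with 20 to 120 N. Pads are 22 mm wide; open, the fingers measure 114 mm over their backs; the gripper's body (76 mm by 85 mm) begins 54 mm behind the grasp point. The pads swing forward as they close: fully open they stand 13 mm farther back than shut.
Start: joints at [55.331, 21.807, 74.336, -0, 83.858, -12.336], TCP at [0.209, 0.509, 0.194] pointing down, gripper open.
Joint ranges: [-178.18, 178.18], [-50.72, 133.34], [12.68, 142.11], [-81.47, 261.47], [9.98, 163.14], [-165.26, 165.26]. Speed limits (degrees/s): [136.94, 136.94, 180, 180, 180, 180].

### API

Orientations are given as a 3x3 rotation matrix whose columns are the frame's x, y, z axes.
In Python, from rig import env, optics gives the robot as it stands.
- The arm moves only by the shell command python3 -m jog 'ROWS' [OPENING] [FORCE]. ROWS is JSON, a list of rows, each an object with "linear": the shift along the tool's x, y, z in units of 40 mm (1.0 is 40 mm), a list of three; "roll": the turn about the tool's z in units of 5 degrees (1.0 is 5 degrees). A call has 1 to 12 rows; each row shifts and turns the commanded pose from where the row before left it, along the tool's axes as they then stand; what a row does not reach is not made up. A row lasts 1/12 s, in which the tool goes at most 41.7 mm and 7.16 degrees, less where a joint would pass 70% of its speed; a pose out of reach is approached as far as the arm can. A call is refused whole if a number of a shift passes 1 or a number of a turn 1, either way. A call with a gripper value outside its range is refused whole. OPENING is the opening, from -1 (shut) to 1 (fully open), set as the call begins (- or left out, the last holds). The fingers move at their own pace and stop on an object; FORCE is the grip in N (left out, the last holds). Time passes only in rows, so rows that do not move let the fingers close. It gives the time, the measured TCP pose, the force, the opening and the grip force at its end, in the units of the state.
- env.observe(): the state, without advancing time (a new reading comes with each control period).
- optics.get_image(name): name is "scene" or "top" or "wrist"; returns the picture (480x640x3 uint8, red, green, blue); there is no depth.
- optics.calibration(name): a dict with "fov_y" (degrees; the focal length in pixels is half the picture's height over the tangent of half this angle, whatever the lens; pixels are square), "cx", "cy" (the principal point, pixels), "T" (4x4, takes a point from camera to world coordinates). Camera axes: x right, y down, z forward; pixel columns grow to the right and rows downward; lengths in m; the calibration is good to about 2 mm. A picture is of the moment at which its call begins: read the wrist's pose just before it. calibration takes no time and is no camera call; for the wrist camera it gives the pose at the moment of the call.
- env.close_job(): hands the job in; it is judged then, once.
The state is a dict: "time_s": time; "q": joint angles; "qvel": joint speeds; "joint_efforts": joint torques, N m; "position": TCP position; "tool_rot": TCP orientation; "ft_force": force on the tool from outside, world axes, zero at the start; "wrist_torque": the same for the moment, N m; "grip_width": finger opening in m; "gripper_force": force on a finger pad.
Only numpy, scipy, OpenCV 4.12 (cv2) and the standard library are available. Lean on these libraries where they do the work, as an engineer would, in place of code of your own. Each camera call takes 0.05 s, during which the arm holds its last target. There are 200 camera calls.

## Working session

There is one attempt and no reset: what is moved stays moved. The work goes in short steps, Python scripts to look and compute and a shell command to move; the robot and the scene stay as the last step left them, time stands still between calls to the robot, and variables do not carry over. Pictures are saved under pics/ and viewed, at most 10 in all, crops included, and the job is handed in when it is done.

```bash
mkdir -p pics; ls; python3 - <<'E'
from rig import env, optics
import cv2
for n in ("scene","top"):
    im=optics.get_image(n); cv2.imwrite(f"pics/{n}0.png",im[:,:,::-1])
    c=optics.calibration(n); print(n,c["fov_y"],c["cx"],c["cy"]); print(c["T"].round(3) if hasattr(c["T"],'round') else c["T"])
    print({k:v for k,v in c.items() if k not in("T",)})
s=env.observe(); print(s); print(env.hold_point_z)
E
```

```text
pics
scene 50.350162063834986 320.86439984821294 239.8493186193092
[[ 0.421  0.695 -0.583  1.244]
 [ 0.907 -0.317  0.277 -0.385]
 [ 0.008 -0.645 -0.764  1.103]
 [ 0.     0.     0.     1.   ]]
{'fov_y': 50.350162063834986, 'cx': 320.86439984821294, 'cy': 239.8493186193092}
top 56.35184194927079 324.7346274468621 242.86334689401798
[[-2.100e-02 -9.940e-01  1.070e-01  3.260e-01]
 [-1.000e+00  2.100e-02 -1.000e-03 -1.000e-02]
 [-1.000e-03 -1.070e-01 -9.940e-01  1.162e+00]
 [ 0.000e+00  0.000e+00  0.000e+00  1.000e+00]]
{'fov_y': 56.35184194927079, 'cx': 324.7346274468621, 'cy': 242.86334689401798}
{'time_s': 0.1, 'q': array([ 5.53328701e+01,  2.18370168e+01,  7.43785422e+01, -2.05187465e-04,
        8.38596214e+01, -1.23343427e+01]), 'qvel': array([-0.0186241 , -0.12413661, -0.09357459,  0.00636208,  0.05336168,
        0.01315137]), 'joint_efforts': array([ 4.02594465e-03, -4.49221158e+01, -2.31659299e+01, -1.71687843e-04,
        3.63860141e-03,  5.45876594e-05]), 'position': array([0.20880037, 0.50848654, 0.19298562]), 'tool_rot': array([[-9.24992469e-01,  3.79984710e-01, -7.43430374e-04],
       [ 3.79985336e-01,  9.24991878e-01, -1.08122679e-03],
       [ 2.76817412e-04, -1.28261927e-03, -9.99999139e-01]]), 'ft_force': array([-0.26833923, -0.84462411, -0.50438825]), 'wrist_torque': array([-0.01288486, -0.0220437 , -0.08083094]), 'gripper_force': 0.0, 'grip_width': 0.08543241523819234}
0.0187
```

View pics/scene0.png

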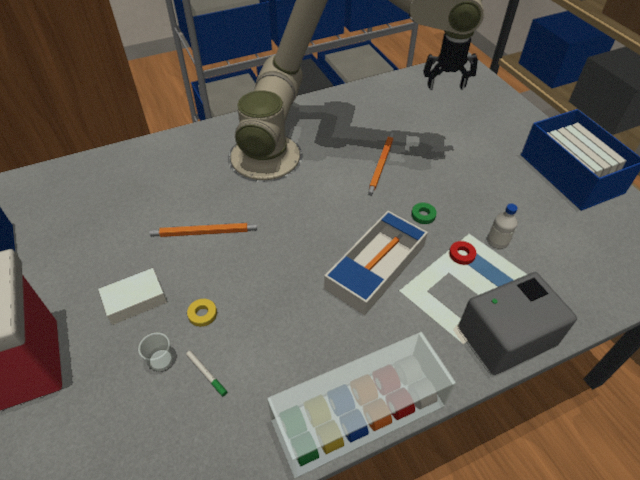

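View pics/top0.png

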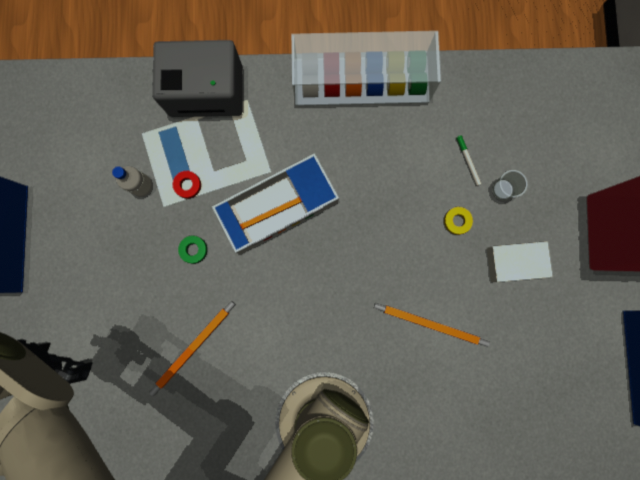

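Candidates for the spindle: the orange bar inside the dispenser (top 272,213 / scene 383,253), and bars lying on the counter at top (195,347) and top (432,325). The counter bars are visibly longer, so I choose the one in the trough. The hood (blue, deep) is at top (313,183), the lip at (232,229).

```bash
cat > h.py <<'E'
import numpy as np, cv2
from rig import env, optics
def K(c):
    f=240/np.tan(np.radians(c["fov_y"]/2)); return np.array([[f,0,c["cx"]],[0,f,c["cy"]],[0,0,1]])
def ray(c,p):
    T=np.array(c["T"]); d=T[:3,:3]@np.linalg.inv(K(c))@np.array([p[0],p[1],1.]); return T[:3,3],d/np.linalg.norm(d)
def plane(c,p,z):
    o,d=ray(c,p); return o+d*(z-o[2])/d[2]
def tri(l):
    A=np.zeros((3,3));b=np.zeros(3)
    for c,p in l:
        o,d=ray(c,p);M=np.eye(3)-np.outer(d,d);A+=M;b+=M@o
    return np.linalg.solve(A,b)
def proj(c,X):
    T=np.array(c["T"]); P=T[:3,:3].T@(np.asarray(X)-T[:3,3]); q=K(c)@P; return q[:2]/q[2]
E
python3 - <<'E'
from h import *
t=optics.calibration("top");s=optics.calibration("scene")
np.set_printoptions(precision=4,suppress=True)
for p in [(213,207),(317,155),(338,200),(238,252)]: print(plane(t,p,.06))
for p in [(243,225),(300,201)]: print(plane(t,p,.014))
print("tri mid", tri([(t,(272,213)),(s,(384,253))]))
for p in [(425,212)]: print('green roll',plane(t,(193,249),.019), 'red',plane(t,(187,184),.019),'bottle',plane(t,(120,173),.14))
w=optics.calibration("wrist");st=env.observe()
T=np.array(w["T"]);print(w["fov_y"]);R=st["tool_rot"];print(R.T@T[:3,:3],R.T@(T[:3,3]-st["position"]))
E
```

```text
[0.54   0.2662 0.06  ]
[0.6677 0.0041 0.06  ]
[ 0.5511 -0.0461  0.06  ]
[0.4259 0.2039 0.06  ]
[0.5    0.1998 0.014 ]
[0.56   0.0513 0.014 ]
tri mid [0.5323 0.1325 0.025 ]
green roll [0.4398 0.3271 0.019 ] red [0.6102 0.3445 0.019 ] bottle [0.6096 0.4638 0.14  ]
59.548047918418256
[[ 0.0014 -0.9631 -0.2691]
 [ 1.      0.0016 -0.0003]
 [ 0.0007 -0.2691  0.9631]] [ 0.0683 -0.0004 -0.1816]
```

```bash
python3 -m jog '[{"linear":[-0.8,-0.4,0],"roll":0},{"linear":[-0.8,-0.4,0],"roll":0},{"linear":[-0.8,-0.4,0],"roll":0},{"linear":[-0.8,-0.4,0],"roll":0},{"linear":[-0.8,-0.4,0],"roll":0},{"linear":[-0.8,-0.4,0],"roll":0},{"linear":[-0.8,-0.4,0],"roll":0},{"linear":[-0.8,-0.4,0],"roll":0},{"linear":[-0.8,-0.4,0],"roll":0},{"linear":[-0.8,-0.4,0],"roll":0},{"linear":[-0.8,-0.4,0],"roll":0},{"linear":[-0.8,-0.4,0],"roll":0}]'
python3 -m jog '[{"linear":[-0.8,-0.4,0],"roll":0},{"linear":[-0.8,-0.4,0],"roll":0},{"linear":[0,0,0],"roll":1},{"linear":[0,0,0],"roll":1},{"linear":[0,0,0],"roll":1},{"linear":[0,0,0],"roll":1},{"linear":[0,0,0],"roll":1},{"linear":[0,0,0],"roll":1},{"linear":[0,0,0],"roll":1},{"linear":[0,0,0],"roll":1},{"linear":[0,0,0],"roll":1},{"linear":[0,0,0],"roll":0}]' 0.1
python3 - <<'E'
from h import *
import pickle
c=optics.calibration("wrist");im=optics.get_image("wrist");pickle.dump(c,open("w1.pkl","wb"))
cv2.imwrite("pics/w1.png",im[:,:,::-1]);s=env.observe();print(s["position"],s["tool_rot"].round(4),s["ft_force"],s["grip_width"],s["time_s"])
E
```

```text
time_s: 1.1
position: [0.492, 0.1836, 0.1933]
tool_rot: [[-0.925, 0.38, -0.001], [0.38, 0.925, -0.0], [0.001, -0.0, -1.0]]
ft_force: [0.1, 1.0, -0.8]
grip_width: 0.0852
gripper_force: 0.0
time_s: 2.1
position: [0.5381, 0.1313, 0.1932]
tool_rot: [[-0.383, 0.924, -0.001], [0.924, 0.383, -0.0], [0.0, -0.001, -1.0]]
ft_force: [-0.0, -0.2, -0.5]
grip_width: 0.047
gripper_force: 0.0
[0.53811581 0.13128846 0.1932069 ] [[-3.868e-01  9.222e-01 -7.000e-04]
 [ 9.222e-01  3.868e-01 -0.000e+00]
 [ 3.000e-04 -7.000e-04 -1.000e+00]] [-0.17244506 -0.01716559 -0.88948861] 0.047154989030064036 2.15
```

View pics/w1.png

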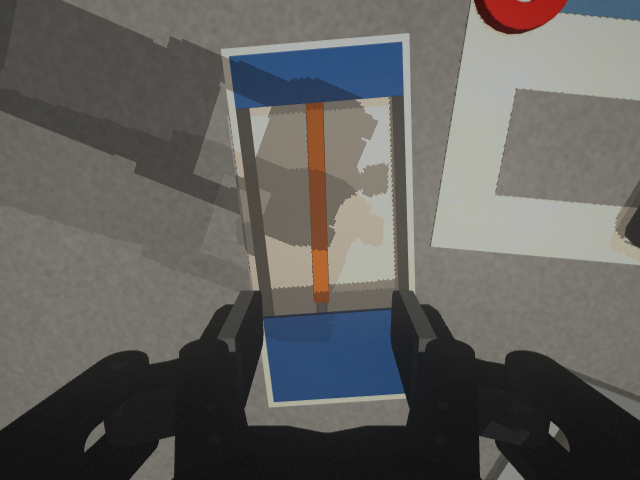

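The wrist view confirms the trough spindle: an orange bar running from (315,103) at the lip edge to (321,302), with the hood-end steel journal just visible at (322,307). The lip is at the top and the hood at the bottom. I'll take a second view lower and shifted for height.

```bash
python3 -m jog '[{"linear":[-0.6,0,0.2],"roll":0},{"linear":[-0.6,0,0.2],"roll":0},{"linear":[0,0,0],"roll":0},{"linear":[0,0,0],"roll":0}]'
python3 - <<'E'
from h import *
import pickle
c=optics.calibration("wrist");im=optics.get_image("wrist");pickle.dump(c,open("w2.pkl","wb"))
cv2.imwrite("pics/w2.png",im[:,:,::-1]);s=env.observe();print(s["position"])
np.set_printoptions(precision=4,suppress=True)
w=pickle.load(open("w1.pkl","rb"))
for p in [(222,50),(409,34),(410,398),(270,406)]: print("rim",plane(w,p,.06))
for p in [(249,108),(391,97),(262,317),(393,308)]: print("edges",plane(w,p,.06))
for p in [(315,103),(321,302),(322,312)]: print("bar",plane(w,p,.018))
E
```

```text
time_s: 2.48
position: [0.5567, 0.0863, 0.1769]
tool_rot: [[-0.386, 0.923, -0.002], [0.923, 0.386, 0.0], [0.001, -0.001, -1.0]]
ft_force: [0.0, 0.8, 0.6]
grip_width: 0.0471
gripper_force: 0.0
[0.55662433 0.08704055 0.17738999]
rim [0.4266 0.2093 0.06  ]
rim [0.5418 0.2681 0.06  ]
rim [0.6682 0.0063 0.06  ]
rim [ 0.5583 -0.0483  0.06  ]
edges [0.4568 0.1803 0.06  ]
edges [0.5477 0.2262 0.06  ]
edges [0.5223 0.0295 0.06  ]
edges [0.6183 0.0782 0.06  ]
bar [0.4976 0.2027 0.018 ]
bar [0.5687 0.0427 0.018 ]
bar [0.5734 0.0338 0.018 ]
```

View pics/w2.png

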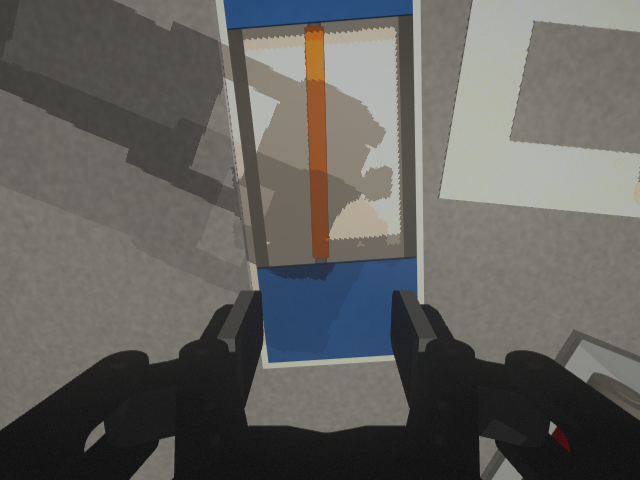

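Now both bar ends are visible: lip end at (315,27), hood end at (321,259), with the hood edge at row ~262 and lip edge at row ~20.

```bash
python3 - <<'E'
from h import *
import pickle
np.set_printoptions(precision=4,suppress=True)
a=pickle.load(open("w1.pkl","rb"));b=pickle.load(open("w2.pkl","rb"))
print("tri bar hood end",tri([(a,(321,302)),(b,(321,259))]))
print("tri lip edge R",tri([(a,(391,97)),(b,(398,17))]),"hood edge L",tri([(a,(265,317)),(b,(258,268))]),"hood corner",tri([(a,(270,406)),(b,(267,367))]))
H=plane(b,(321,259),.018);L=plane(b,(315,27),.018)
print("bar",H,L,np.linalg.norm(H-L),"mid",(H+L)/2)
# dispenser pose from view-1 rim corners
P=np.array([plane(a,p,.06) for p in [(222,50),(409,34),(410,398),(270,406)]])[:2]
c=optics.calibration("top"); Q=np.array([plane(c,p,.06) for p in [(213,207),(317,155),(338,200),(238,252)]])
lip=(Q[0]+Q[3])/2; hood=(Q[1]+Q[2])/2; lip=(lip+P.mean(0))/2
d=(lip-hood)[:2];d/=np.linalg.norm(d); C=(lip+hood)[:2]/2
hc=plane(a,(270,406),.06)[:2]; hr=plane(b,(267,367),.06)[:2]
u=(L-H)[:2];u/=np.linalg.norm(u)
print("disp C",C,"ydir",d,"spin dir",u,"angles",np.degrees(np.arctan2(d[1],d[0])),np.degrees(np.arctan2(u[1],u[0])),"len",np.linalg.norm((lip-hood)[:2]))
for n,X in (("H",H),("L",L),("mid",(H+L)/2),("hoodcorner",np.r_[hc,0]),("hc2",np.r_[hr,0]),("lipcorner",P[0]),("lipcornerR",P[1])):
    v=X[:2]-C; print(n,"x",v@np.array([d[1],-d[0]]),"y",v@d)
s=env.observe();R=s["tool_rot"]
mid=(H+L)/2; G=np.r_[mid[:2]+.022*u,.10]
print("G",G,"tool shift mm",R.T@(G-s["position"])*1000,"tool x yaw",np.degrees(np.arctan2(R[1,0],R[0,0])))
E
```

```text
tri bar hood end [0.5707 0.0379 0.0065]
tri lip edge R [0.5478 0.2263 0.0578] hood edge L [0.5241 0.0299 0.0595] hood corner [ 0.5587 -0.0456  0.0629]
bar [0.5696 0.0416 0.018 ] [0.4962 0.2067 0.018 ] 0.1806717494545634 mid [0.5329 0.1242 0.018 ]
disp C [0.5465 0.1079] ydir [-0.4385  0.8987] spin dir [-0.4065  0.9137] angles 116.01049904846445 113.98313541348152 len 0.28693120574350717
H x -0.008314341976351013 y -0.0697286081223183
L x -0.0019227559251669413 y 0.11083004904682119
mid x -0.0051185489507590025 y 0.020550720462251457
hoodcorner x -0.05785369119778464 y -0.14558674020789616
hc2 x -0.05598745647461179 y -0.14509864473627962
lipcorner x -0.06332087163518305 y 0.14366196527238537
lipcornerR x 0.0660378214050486 y 0.146023708118576
G [0.5239 0.1443 0.1   ] tool shift mm [65.3804 -8.0022 77.426 ] tool x yaw 112.72950058216453
```

```bash
python3 -m jog '[{"linear":[0.81,-0.1,0],"roll":0},{"linear":[0.81,-0.1,0],"roll":-0.25},{"linear":[0,0,0.6],"roll":0},{"linear":[0,0,0.6],"roll":0},{"linear":[0,0,0.7],"roll":0},{"linear":[0,0,0],"roll":0},{"linear":[0,0,0],"roll":0}]'
python3 - <<'E'
from h import *
s=env.observe();R=s["tool_rot"];print((R.T@(np.array([.5239,.1443,.010])-s["position"])/.04).round(2),np.degrees(np.arctan2(R[1,0],R[0,0])))
E
```

```text
time_s: 3.12
position: [0.5239, 0.1444, 0.1016]
tool_rot: [[-0.407, 0.913, -0.002], [0.913, 0.407, 0.0], [0.001, -0.002, -1.0]]
ft_force: [1.4, -0.4, 1.4]
grip_width: 0.0471
gripper_force: 0.0
[-0.    0.    2.29] 114.00890685286038
```

```bash
python3 -m jog '[{"linear":[0,0,0.5],"roll":0},{"linear":[0,0,0.5],"roll":0},{"linear":[0,0,0.4],"roll":0},{"linear":[0,0,0.4],"roll":0},{"linear":[0,0,0.3],"roll":0},{"linear":[0,0,0.1],"roll":0},{"linear":[0,0,0.05],"roll":0},{"linear":[0,0,0],"roll":0},{"linear":[0,0,0],"roll":0}]'
python3 -m jog '[{"linear":[0,0,0],"roll":0},{"linear":[0,0,0],"roll":0},{"linear":[0,0,0],"roll":0},{"linear":[0,0,0],"roll":0},{"linear":[0,0,0],"roll":0},{"linear":[0,0,0],"roll":0},{"linear":[0,0,0],"roll":0},{"linear":[0,0,0],"roll":0}]' -1 20
```

```text
time_s: 3.87
position: [0.5252, 0.1438, 0.0128]
tool_rot: [[-0.406, 0.914, 0.002], [0.914, 0.406, 0.0], [-0.001, 0.002, -1.0]]
ft_force: [-0.8, -0.2, 0.7]
grip_width: 0.0469
gripper_force: 0.0
time_s: 4.53
position: [0.5244, 0.1437, 0.0115]
tool_rot: [[-0.405, 0.914, -0.0], [0.914, 0.405, -0.0], [0.0, -0.0, -1.0]]
ft_force: [-0.2, -0.5, -0.2]
grip_width: -0.0001
gripper_force: 0.0
```

Fingers closed on nothing; look.

```bash
python3 - <<'E'
from h import *
im=optics.get_image("wrist");im2=optics.get_image("scene");t=optics.get_image("top")
a=im[:,:,::-1];b=cv2.resize(im2[190:320,300:460,::-1],(400,325),interpolation=3);c=cv2.resize(t[140:270,190:350,::-1],(400,325),interpolation=3)
out=np.zeros((600,800,3),np.uint8);out[:270,:360]=cv2.resize(a,(360,270));out[:325,400:]=b;out[275:600,:400]=c
cv2.imwrite("pics/c1.png",out)
E
```

```text
(no output)
```

View pics/c1.png

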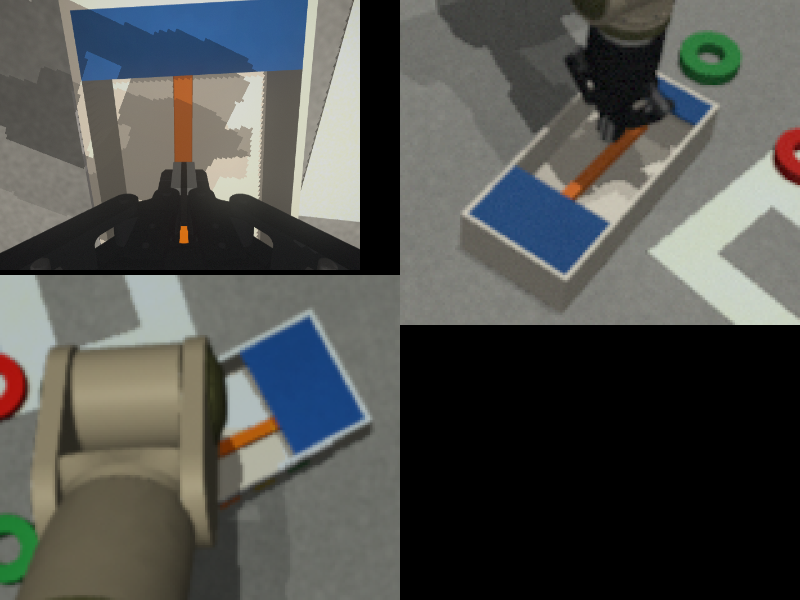

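The fingers (184,170 in the wrist inset) closed just above the bar, which is still centred and in place. I'll reopen, go lower and grip again.

```bash
python3 -m jog '[{"linear":[0,0,0],"roll":0},{"linear":[0,0,0],"roll":0},{"linear":[0,0,0],"roll":0},{"linear":[0,0,0],"roll":0},{"linear":[0,0,0.08],"roll":0},{"linear":[0,0,0.08],"roll":0},{"linear":[0,0,0.04],"roll":0},{"linear":[0,0,0],"roll":0},{"linear":[0,0,0],"roll":0}]' -0.3 20
python3 -m jog '[{"linear":[0,0,0],"roll":0},{"linear":[0,0,0],"roll":0},{"linear":[0,0,0],"roll":0},{"linear":[0,0,0],"roll":0},{"linear":[0,0,0],"roll":0},{"linear":[0,0,0],"roll":0}]' -1 20
```

```text
time_s: 5.43
position: [0.5243, 0.1437, 0.0033]
tool_rot: [[-0.405, 0.914, -0.0], [0.914, 0.405, -0.0], [0.0, -0.0, -1.0]]
ft_force: [-0.2, 0.4, -0.4]
grip_width: 0.0298
gripper_force: 0.0
time_s: 5.93
position: [0.5244, 0.1437, 0.0036]
tool_rot: [[-0.405, 0.914, 0.0], [0.914, 0.405, 0.0], [-0.0, 0.0, -1.0]]
ft_force: [-0.4, 0.4, -0.6]
grip_width: 0.0001
gripper_force: 0.0
```

```bash
python3 - <<'E'
from h import *
im=optics.get_image("wrist");im2=optics.get_image("scene")
c=optics.calibration("wrist");s=env.observe()
print("TCP px",proj(c,s["position"]),"grasp px",proj(c,s["position"]-.0187*s["tool_rot"][:,2]), "scene tcp",proj(optics.calibration("scene"),s["position"]))
a=cv2.resize(im[200:470,200:440,::-1],(533,600),interpolation=3);b=cv2.resize(im2[200:300,330:420,::-1],(267,297),interpolation=3)
out=np.zeros((600,800,3),np.uint8);out[:,:533]=a;out[:297,533:]=b
cv2.imwrite("pics/c2.png",out)
E
```

```text
TCP px [327.57943438 273.42935597] grasp px [327.67785527 289.17532806] scene tcp [381.70182522 254.96855923]
```

View pics/c2.png

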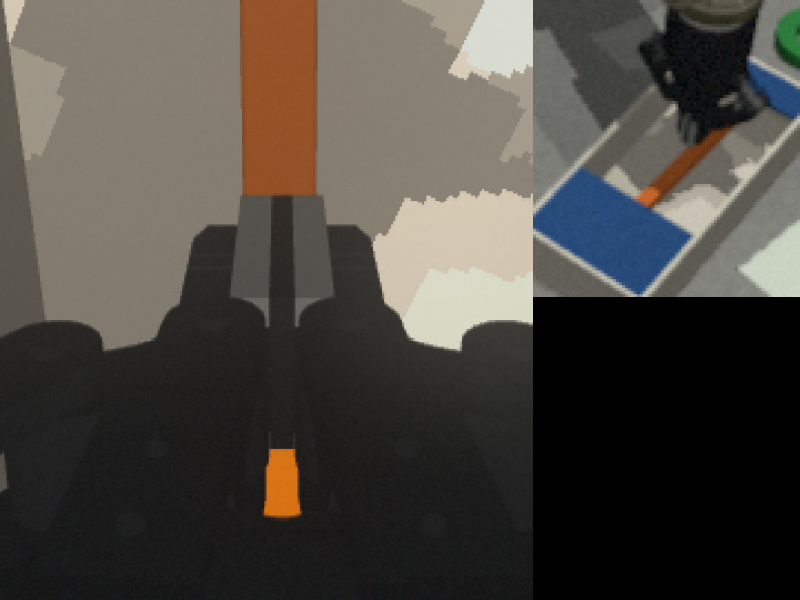

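```bash
python3 - <<'E'
from h import *
np.set_printoptions(precision=4,suppress=True)
c=optics.calibration("wrist");s=env.observe();R=s["tool_rot"];p=s["position"]
o,d=ray(c,(327,288)); o=R.T@(o-p); d=R.T@d
for x in (0,.011): print(x,o+d*(x-o[0])/d[0])
print(tri([(c,(327,288)),(optics.calibration("scene"),(383,247))]),p,s["q"])
# width of bar at image: crop 75px*0.45
f=K(c)[0,0]; print("bar depth if 14mm wide:", f*.014/(75*.45), "cam height",np.array(c["T"])[2,3])
E
```

```text
0 [ 0.     -0.0003 -0.0174]
0.011 [ 0.011  -0.0003 -0.044 ]
[0.5215 0.1472 0.0325] [0.5244 0.1437 0.0036] [  2.8467  33.3792  90.1793  -0.0002  56.438  -21.0698]
bar depth if 14mm wide: 0.1740166903852844 cam height 0.18515049772783668
```

Closed tips look ~15–20 mm shorter than the stated TCP and clearly sit above the bar. I'll open and descend further, 10 mm at first, then grip.

```bash
python3 -m jog '[{"linear":[0,0,0],"roll":0},{"linear":[0,0,0],"roll":0},{"linear":[0,0,0],"roll":0},{"linear":[0,0,0],"roll":0},{"linear":[0,0,0.1],"roll":0},{"linear":[0,0,0.1],"roll":0},{"linear":[0,0,0.05],"roll":0},{"linear":[0,0,0],"roll":0},{"linear":[0,0,0],"roll":0}]' -0.3 20
python3 -m jog '[{"linear":[0,0,0],"roll":0},{"linear":[0,0,0],"roll":0},{"linear":[0,0,0],"roll":0},{"linear":[0,0,0],"roll":0},{"linear":[0,0,0],"roll":0},{"linear":[0,0,0],"roll":0}]' -1 20
```

```text
time_s: 6.78
position: [0.5243, 0.1437, -0.0067]
tool_rot: [[-0.405, 0.914, -0.001], [0.914, 0.405, -0.0], [0.0, -0.0, -1.0]]
ft_force: [0.1, -0.1, -0.2]
grip_width: 0.0302
gripper_force: 0.0
time_s: 7.28
position: [0.5244, 0.1437, -0.0064]
tool_rot: [[-0.405, 0.914, 0.0], [0.914, 0.405, 0.0], [0.0, 0.0, -1.0]]
ft_force: [-0.4, -0.4, 0.4]
grip_width: 0.0002
gripper_force: 0.0
```

```bash
python3 -m jog '[{"linear":[0,0,0],"roll":0},{"linear":[0,0,0],"roll":0},{"linear":[0,0,0],"roll":0},{"linear":[0,0,0],"roll":0},{"linear":[0,0,0.1],"roll":0},{"linear":[0,0,0.1],"roll":0},{"linear":[0,0,0.05],"roll":0},{"linear":[0,0,0],"roll":0},{"linear":[0,0,0],"roll":0}]' -0.3 20
python3 -m jog '[{"linear":[0,0,0],"roll":0},{"linear":[0,0,0],"roll":0},{"linear":[0,0,0],"roll":0},{"linear":[0,0,0],"roll":0},{"linear":[0,0,0],"roll":0},{"linear":[0,0,0],"roll":0}]' -1 20
```

```text
time_s: 8.03
position: [0.5243, 0.1437, -0.0167]
tool_rot: [[-0.405, 0.914, -0.001], [0.914, 0.405, -0.0], [0.0, -0.0, -1.0]]
ft_force: [-0.4, -0.7, -0.1]
grip_width: 0.0299
gripper_force: 0.0
time_s: 8.53
position: [0.5244, 0.1437, -0.0164]
tool_rot: [[-0.405, 0.914, 0.0], [0.914, 0.405, 0.0], [-0.0, 0.0, -1.0]]
ft_force: [0.6, -0.1, 0.7]
grip_width: -0.0004
gripper_force: 0.0
```

```bash
python3 - <<'E'
from h import *
im=optics.get_image("wrist");im2=optics.get_image("scene")
c=optics.calibration("wrist");sc=optics.calibration("scene");s=env.observe()
for k in (0,.02,.04,.073): print(k,"wrist",proj(c,s["position"]-k*s["tool_rot"][:,2]).round(1), "scene",proj(sc,s["position"]-k*s["tool_rot"][:,2]).round(1))
a=cv2.resize(im[220:400,240:410,::-1],(400,424),interpolation=3);b=cv2.resize(im2[185:305,330:430,::-1],(400,480),interpolation=3)
out=np.zeros((480,800,3),np.uint8);out[:424,:400]=a;out[:,400:]=b
cv2.imwrite("pics/c3.png",out)
E
```

```text
0 wrist [327.5 273.4] scene [381.  259.4]
0.02 wrist [327.6 290.4] scene [381.7 255. ]
0.04 wrist [327.8 311.6] scene [382.4 250.4]
0.073 wrist [328.1 361.1] scene [383.7 242.6]
```

View pics/c3.png

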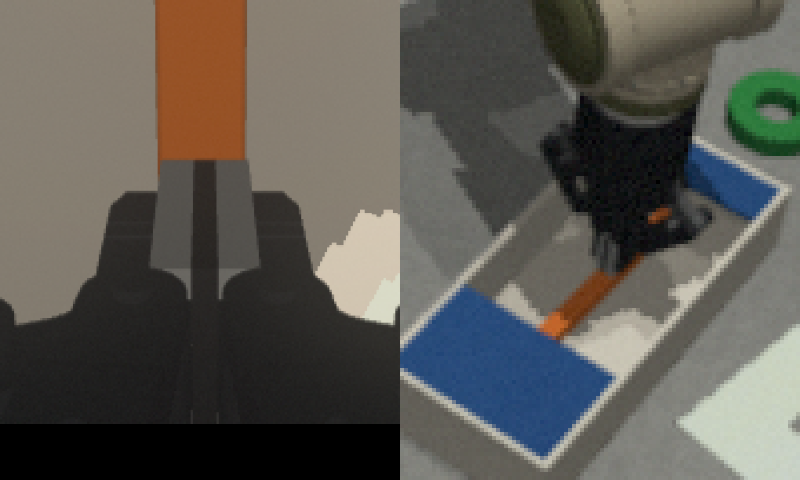

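Scene crop: closed fingertips end at about scene (382,252), just above the bar, so the real tips sit ~30 mm behind the reported TCP. I'll go down another 10 mm, open, and grip.

```bash
python3 -m jog '[{"linear":[0,0,0],"roll":0},{"linear":[0,0,0],"roll":0},{"linear":[0,0,0],"roll":0},{"linear":[0,0,0],"roll":0},{"linear":[0,0,0.1],"roll":0},{"linear":[0,0,0.1],"roll":0},{"linear":[0,0,0.05],"roll":0},{"linear":[0,0,0],"roll":0},{"linear":[0,0,0],"roll":0}]' -0.3 20
python3 -m jog '[{"linear":[0,0,0],"roll":0},{"linear":[0,0,0],"roll":0},{"linear":[0,0,0],"roll":0},{"linear":[0,0,0],"roll":0},{"linear":[0,0,0],"roll":0},{"linear":[0,0,0],"roll":0}]' -1 20
```

```text
time_s: 9.38
position: [0.5243, 0.1437, -0.0267]
tool_rot: [[-0.405, 0.914, -0.001], [0.914, 0.405, -0.0], [0.0, -0.001, -1.0]]
ft_force: [0.6, -0.2, 0.4]
grip_width: 0.0299
gripper_force: 0.0
time_s: 9.88
position: [0.5246, 0.1437, -0.0263]
tool_rot: [[-0.405, 0.914, 0.0], [0.914, 0.405, 0.0], [-0.0, 0.0, -1.0]]
ft_force: [0.4, 0.1, 1.1]
grip_width: 0.0131
gripper_force: 22.3
```

Gripped at 13 mm. I'll regrip 3 mm deeper for a safer hold.

```bash
python3 -m jog '[{"linear":[0,0,0],"roll":0},{"linear":[0,0,0],"roll":0},{"linear":[0,0,0],"roll":0},{"linear":[0,0,0.04],"roll":0},{"linear":[0,0,0.04],"roll":0},{"linear":[0,0,0],"roll":0},{"linear":[0,0,0],"roll":0}]' -0.3 20
python3 -m jog '[{"linear":[0,0,0],"roll":0},{"linear":[0,0,0],"roll":0},{"linear":[0,0,0],"roll":0},{"linear":[0,0,0],"roll":0},{"linear":[0,0,0],"roll":0}]' -1 25
python3 - <<'E'
from h import *
s=env.observe();R=s["tool_rot"];print((R.T@np.array([.4385,-.8987,0])).round(3))
E
```

```text
time_s: 10.47
position: [0.5243, 0.1437, -0.0299]
tool_rot: [[-0.405, 0.914, -0.0], [0.914, 0.405, -0.0], [0.0, -0.0, -1.0]]
ft_force: [-0.4, 0.3, -0.2]
grip_width: 0.0298
gripper_force: 0.0
time_s: 10.88
position: [0.5245, 0.1437, -0.0296]
tool_rot: [[-0.405, 0.914, 0.0], [0.914, 0.405, 0.0], [-0.0, 0.0, -1.0]]
ft_force: [0.4, 0.0, 1.1]
grip_width: 0.0133
gripper_force: 26.5
[-0.999  0.037  0.   ]
```

```bash
python3 -m jog '[{"linear":[0,0,-0.1],"roll":0},{"linear":[-0.15,0,0],"roll":0},{"linear":[-0.15,0.01,0],"roll":0},{"linear":[-0.15,0.01,0],"roll":0},{"linear":[-0.15,0.01,0],"roll":0},{"linear":[-0.15,0.01,0],"roll":0},{"linear":[-0.15,0,0],"roll":0},{"linear":[-0.15,0,0],"roll":0},{"linear":[0,0,0],"roll":0},{"linear":[0,0,0],"roll":0}]'
python3 - <<'E'
from h import *
im=optics.get_image("wrist");im2=optics.get_image("scene")
out=np.zeros((480,800,3),np.uint8);out[:300,:400]=cv2.resize(im[:,:,::-1],(400,300));out[:,400:]=cv2.resize(im2[195:315,325:425,::-1],(400,480),interpolation=3)
cv2.imwrite("pics/c4.png",out)
E
```

```text
time_s: 11.72
position: [0.5429, 0.1056, -0.0257]
tool_rot: [[-0.405, 0.914, -0.0], [0.914, 0.405, 0.0], [0.0, -0.0, -1.0]]
ft_force: [-0.0, 0.1, -1.3]
grip_width: 0.0132
gripper_force: 26.2
```

View pics/c4.png

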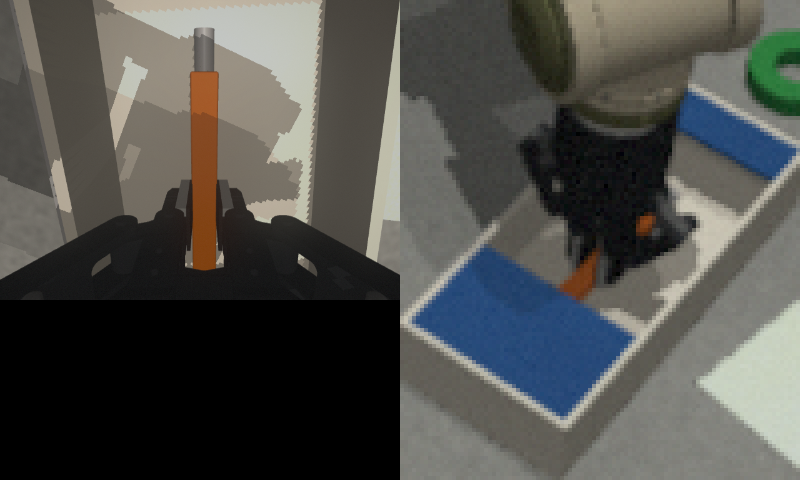

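The spindle slid freely; its lip-end journal (204,30 in the wrist inset) is now clear of the lip. Next I lift so that the hood makes it pivot in the pads.

```bash
python3 -m jog '[{"linear":[0,0,-0.2],"roll":0},{"linear":[0,0,-0.2],"roll":0},{"linear":[0,0,-0.2],"roll":0},{"linear":[0,0,-0.1],"roll":0},{"linear":[0,0,-0.05],"roll":0},{"linear":[0,0,0],"roll":0}]'
python3 -m jog '[{"linear":[0,0,-0.05],"roll":0},{"linear":[0,0,-0.05],"roll":0},{"linear":[0,0,-0.05],"roll":0},{"linear":[0,0,0],"roll":0}]' -1 20
python3 -m jog '[{"linear":[0,0,-0.05],"roll":0},{"linear":[0,0,-0.05],"roll":0},{"linear":[0,0,-0.05],"roll":0},{"linear":[0,0,0],"roll":0}]'
```

```text
time_s: 12.32
position: [0.5432, 0.106, 0.005]
tool_rot: [[-0.405, 0.914, 0.001], [0.914, 0.405, -0.0], [-0.001, 0.001, -1.0]]
ft_force: [-1.0, -1.0, -1.1]
grip_width: 0.0133
gripper_force: 26.2
time_s: 12.65
position: [0.5426, 0.106, 0.0102]
tool_rot: [[-0.405, 0.914, -0.001], [0.914, 0.405, 0.0], [0.0, -0.001, -1.0]]
ft_force: [0.4, -0.9, -4.4]
grip_width: 0.0133
gripper_force: 25.8
time_s: 12.98
position: [0.5429, 0.1059, 0.0166]
tool_rot: [[-0.405, 0.914, 0.0], [0.914, 0.405, -0.0], [-0.0, 0.0, -1.0]]
ft_force: [0.2, -1.7, -4.8]
grip_width: 0.0132
gripper_force: 25.4
```

```bash
python3 -m jog '[{"linear":[0,0,-0.05],"roll":0},{"linear":[0,0,-0.05],"roll":0},{"linear":[0,0,-0.05],"roll":0},{"linear":[0,0,-0.05],"roll":0},{"linear":[0,0,0],"roll":0}]'
python3 -m jog '[{"linear":[0,0,-0.05],"roll":0},{"linear":[0,0,-0.05],"roll":0},{"linear":[0,0,-0.05],"roll":0},{"linear":[0,0,-0.05],"roll":0},{"linear":[0,0,0],"roll":0}]'
python3 - <<'E'
from h import *
im=optics.get_image("wrist");im2=optics.get_image("scene")
out=np.zeros((480,800,3),np.uint8);out[:300,:400]=cv2.resize(im[:,:,::-1],(400,300));out[:,400:]=cv2.resize(im2[185:305,325:425,::-1],(400,480),interpolation=3)
cv2.imwrite("pics/c5.png",out)
E
```

```text
time_s: 13.4
position: [0.543, 0.1061, 0.0248]
tool_rot: [[-0.405, 0.914, 0.0], [0.914, 0.405, 0.0], [-0.0, 0.0, -1.0]]
ft_force: [-0.7, -0.2, -3.3]
grip_width: 0.0129
gripper_force: 25.0
time_s: 13.82
position: [0.543, 0.1061, 0.0328]
tool_rot: [[-0.405, 0.914, 0.0], [0.914, 0.405, 0.0], [0.0, 0.0, -1.0]]
ft_force: [-0.6, 0.3, -4.0]
grip_width: 0.0132
gripper_force: 24.5
```

View pics/c5.png

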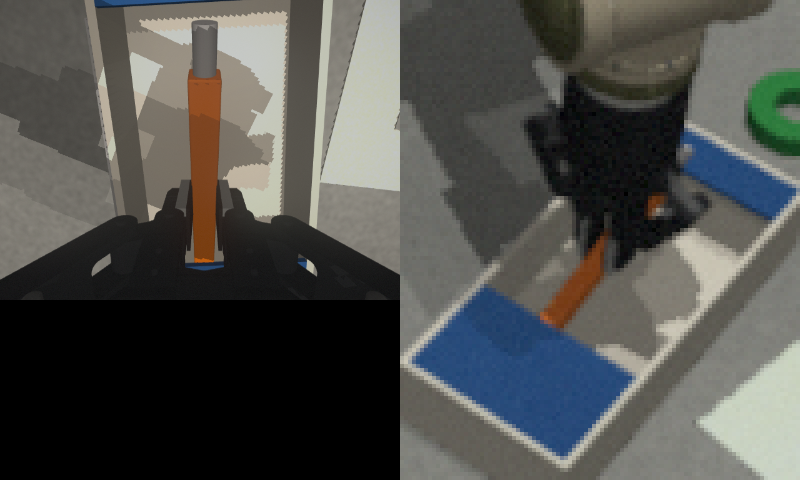

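Tilted about 21°, hood still below its edge: the lip end is raised (journal bigger at 205,45) and the bar passes under the hood edge in the scene view. Forces are ~4 N. Now I draw it out slantwise.

```bash
python3 -m jog '[{"linear":[0,0,0.05],"roll":0},{"linear":[0.19,0,-0.05],"roll":0},{"linear":[0.19,-0.01,-0.05],"roll":0},{"linear":[0.19,-0.01,-0.05],"roll":0},{"linear":[0.19,-0.01,-0.05],"roll":0},{"linear":[0.19,-0.01,-0.05],"roll":0},{"linear":[0,0,0],"roll":0}]' -1 50
python3 -m jog '[{"linear":[0.19,-0.01,-0.05],"roll":0},{"linear":[0.19,-0.01,-0.05],"roll":0},{"linear":[0.19,-0.01,-0.05],"roll":0},{"linear":[0.19,-0.01,-0.05],"roll":0},{"linear":[0.19,0,-0.05],"roll":0},{"linear":[0.19,0,-0.05],"roll":0},{"linear":[0.1,0,-0.05],"roll":0},{"linear":[0,0,0],"roll":0}]'
```

```text
time_s: 14.5
position: [0.5254, 0.1415, 0.0409]
tool_rot: [[-0.407, 0.914, 0.0], [0.914, 0.407, 0.0], [0.0, 0.001, -1.0]]
ft_force: [0.1, 0.0, -0.7]
grip_width: 0.0121
gripper_force: 53.5
time_s: 15.17
position: [0.5042, 0.1856, 0.0548]
tool_rot: [[-0.406, 0.914, 0.001], [0.914, 0.406, 0.0], [-0.0, 0.001, -1.0]]
ft_force: [-0.5, 0.6, -0.7]
grip_width: 0.0119
gripper_force: 53.5
```

```bash
python3 -m jog '[{"linear":[0,0,-0.1],"roll":0},{"linear":[0,0,-0.15],"roll":0},{"linear":[0,0,-0.15],"roll":0},{"linear":[0,0,0],"roll":0}]'
python3 -m jog '[{"linear":[0,0,-0.3],"roll":0},{"linear":[0,0,-0.5],"roll":0},{"linear":[0,0,-0.5],"roll":0},{"linear":[0,0,-0.5],"roll":0},{"linear":[0,0,-0.5],"roll":0},{"linear":[0,0,-0.5],"roll":0},{"linear":[0,0,-0.5],"roll":0},{"linear":[0,0,-0.5],"roll":0},{"linear":[0,0,-0.5],"roll":0},{"linear":[0,0,-0.3],"roll":0},{"linear":[0,0,0],"roll":0},{"linear":[0,0,0],"roll":0}]'
python3 -m jog '[{"linear":[0,0,0],"roll":0},{"linear":[0,0,0],"roll":0},{"linear":[0,0,0],"roll":0},{"linear":[0,0,0],"roll":0},{"linear":[0,0,0],"roll":0},{"linear":[0,0,0],"roll":0}]'
python3 - <<'E'
from h import *
im=optics.get_image("wrist");im2=optics.get_image("scene")
out=np.zeros((600,800,3),np.uint8);out[:300,:400]=cv2.resize(im[:,:,::-1],(400,300));out[:,400:]=cv2.resize(im2[105:345,285:445,::-1],(400,600),interpolation=3)
cv2.imwrite("pics/c6.png",out)
E
```

```text
time_s: 15.5
position: [0.5054, 0.1846, 0.0718]
tool_rot: [[-0.405, 0.914, 0.003], [0.914, 0.405, 0.0], [-0.001, 0.002, -1.0]]
ft_force: [-0.7, 0.1, -0.2]
grip_width: 0.0122
gripper_force: 53.5
time_s: 16.5
position: [0.5045, 0.1846, 0.2542]
tool_rot: [[-0.405, 0.914, 0.001], [0.914, 0.405, 0.0], [-0.0, 0.001, -1.0]]
ft_force: [-0.4, 0.6, -1.8]
grip_width: 0.0119
gripper_force: 53.5
time_s: 17.0
position: [0.5044, 0.1848, 0.2541]
tool_rot: [[-0.405, 0.914, -0.0], [0.914, 0.405, -0.0], [0.0, -0.0, -1.0]]
ft_force: [0.9, 0.4, -1.9]
grip_width: 0.0122
gripper_force: 53.6
```

View pics/c6.png

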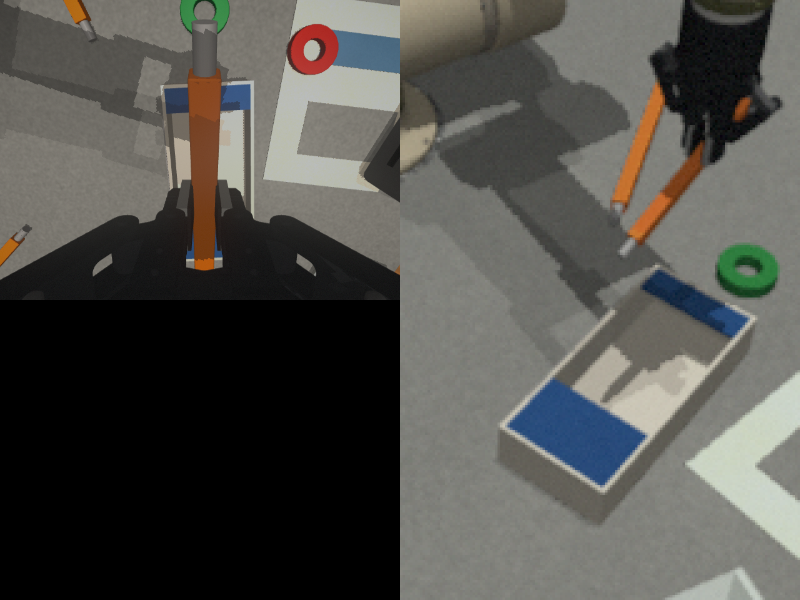

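The spindle hangs in the gripper, well above the empty dispenser. Its lower tip at scene ≈(376,205) is about 0.24 m up, and the rolls are where they were.

```bash
python3 - <<'E'
from rig import env
print(env.close_job())
E
```

```text
the job is handed in; nothing more can be done
None
```

The job is handed in, but the system gave no pass/fail result: the spindle is out of the dispenser and held still in the gripper, with its lower tip at an estimated 0.24 m (0.152 m needed) after about 17 s, wrist force readings under 5 N during the extraction, and no sign in the pictures of anything else having moved.

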